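# Moisture reading on a relief panel

## Task

Tip the cupboard's bottom-hinged door fully down, take the moisture meter out of the holster inside, push the door fully shut again, and then take a reading: hold the meter's steel ball inside the pencilled circle on the sloping carved panel, with the meter square to the panel's face, pressing only so lightly that the sprung ball is pushed part of the way in. Finish holding it there in the gripper, still and steady, for the reading; do not press hard on the panel or shift it, and leave the other tools on the bench where they lie.

Things in the scene. Friction and masses are not known exactly. Their poses are not given: they have to be found in the camera images.
- cabinet: Wooden bench-top cupboard, 180 deep x 360 wide x 270 high, fixed. Origin: centre of its underside; its front faces its own -x. Seen from the front, the right half (-y) is one tall door that tilts out, the left half (+y) a column of four shut drawers (not used). A tin and a small box stand on the back of its top.
- door (a joint): Tilt of the bottom-hinged cupboard door, rad: 0 shut, upright; grows as its top comes out to the front; stop at 0.6 (fully open). Damped hinge (0.4 N m s/rad). It balances at about 0.2 with the meter in (0.15 without): nearer shut it falls shut by itself, farther out it falls open onto its stop; 3 to 5 N at the knob moves it.
- door_hinge (a point): Middle of the door's lower edge, on the hinge line, 40 mm above the bench in the plane of the cupboard's front. Axes turn with the door: z up along the door, x into the cupboard, y along the hinge. The door is 158 wide, 212 high, 12 thick (from x = 0 to x = 12 mm).
- door_knob (a point): Centre of the head of the door's round wooden knob (at x = -30, y = 0, z = 197 mm in the door_hinge frame). The head is 26 in diameter and 18 thick, its axis along the door's x; it ends 39 mm out from the face. 21 mm above it, with the door shut, is the underside of the cupboard's 12 mm top board, 2 mm proud of the front.
- holster (a point): Where the tip of the meter's ball is with the meter home (x = 52, z = 32 mm in the door_hinge frame; same axes). The holster is a black sleeve inside the door, open at its top, 34 x 30 inside, from 45 to 95 mm above this point along the door's z; the meter stands in it on its shoulder, ball hanging free, 2 mm play a side. Draw it 100 mm along the door's z to clear.
- meter: Moisture meter, about 0.2 kg. Origin: tip of its ball (ball out); z runs up through the handle. Grey handle 30 wide (y) x 26 thick (x), from 45 to 165 mm above the tip, with a small window on the -x side; below it a thin steel neck and a 20 mm steel ball at the bottom end. In the holster, the handle's top 70 mm stands out above the sleeve.
- meter_tip (a point): Tip of the meter's ball; it moves with the ball. z runs up the meter.
- ball (a joint): How far the meter's sprung ball is pressed in, m: 0 out, 0.008 fully in. It starts to give at 1.2 N and stiffens by 0.4 N per mm (4.4 N fully in).
- easel: Sloping carving rest, fixed on the bench: plywood base 260 (x) x 300 (y) x 14, origin at the centre of its underside. Its sloping board, hinged along the lower, front (-x) edge and locked at its slope, carries a 210 x 250 x 30 pale wooden panel with a carved sprig, held by two steel turn-buttons near its upper corners.
- easel_top (a joint): Slope of the carving rest's board and panel, rad: 0 level, growing as the far (+x) edge is higher; it is locked (stiff) and stays as found.
- ring (a point): Centre of the pencilled circle (44 mm across, drawn on flat wood) on the panel's face; z points out of the face, square to it, x up the slope. Two pencil crosses nearby are only layout marks.
- gouge_a: Carving gouge with a dark handle, 225 long, 27 high, lying on the bench; origin at the ferrule. Leave alone.
- gouge_b: Carving gouge with a lighter handle, 230 long, 27 high, lying on the bench; origin at the ferrule. Leave alone.
- mallet: Round wooden mallet standing on its head, 92 across, 225 high; origin under its centre. Leave alone.
- slipstone: Flat sharpening stone, 100 x 45 x 22; origin under its centre. Leave alone.
- tin: Open steel tin, 74 across, 95 high; origin under its centre. Leave alone.
- glue: White glue bottle, 56 across, 160 high; origin under its centre. Leave alone.
- brush: Bench brush lying flat; origin under it. Leave alone.

How it is judged:
By the outcome, as a careful person would: the job done as asked, in the order asked, and still so for the second after the job is handed in, while the arm keeps its last pose, push and grip.
It also fails if it takes over 66 s, if anything falls off the work surface, if the arm or the gripper's body presses on something with over 40 N, if the wrist force passes 120 N, or if a joint passes its speed limit or range.

## Robot

A 6-joint arm with a two-finger parallel gripper is mounted at the origin on the work surface. World frame = base frame: x ahead of the robot, y to its left, z up, the work surface at z = 0. Lengths are in m, angles in rad, forces in N, time in s.
With the tool pointing down it reaches from about 0.325 to 0.9 m from the base axis. Payload 6.1 kg.
Tool frame: the origin (TCP) lies midway between the tips of the shut fingers; the grasp point (between the pads) lies 19 mm behind it; z points along the fingers, y is the line along which they close (so a half turn about z gives the same grasp; the last joint's range is limited). The gripper opens to 85 mm and grips with 20 to 120 N. Pads are 22 mm wide; open, the fingers measure 114 mm over their backs; the gripper's body (76 mm by 85 mm) begins 54 mm behind the grasp point. The pads swing forward as they close: fully open they stand 13 mm farther back than shut.
Start: joints at [1.132, 0.22, 1.526, -0, 1.395, -0.126], TCP at [0.192, 0.595, 0.231] pointing down, gripper open.
Joint ranges: [-2.98, 2.98], [-0.91, 2.08], [0.09, 2.57], [-1.24, 4.39], [0.2, 2.65], [-2.68, 2.68]. Speed limits (rad/s): [2.57, 2.57, 3.01, 3.14, 3.14, 3.14].

## Interface

Orientations are given as a unit quaternion [w, x, y, z].
In Python, from plant import bot, eyes, nets gives the robot as it stands.
- The arm moves only by the tool carry_out, never from a script. Its argument "deltas" is a list of rows, each an object of numbers: "x", "y", "z": the shift along the tool's x, y, z in mm; "wx", "wy", "wz": the turn, a rotation vector about the tool's x, y, z in rad; "gripper": the opening, from -1 (shut) to 1 (fully open). A call has 1 to 20 rows; each row shifts and turns the commanded pose from where the row before left it, along the tool's axes as they then stand; what a row does not reach is not made up. A row lasts 1/12 s, in which the tool goes at most 41.7 mm and 7.16 degrees, less where a joint would pass 70% of its speed; a pose out of reach is approached as far as the arm can. A call is refused whole if a number of a shift passes 41.7 or a number of a turn 0.125, either way. A call with a gripper value outside its range is refused whole. The fingers move at their own pace and stop on an object; "squeeze" is the grip in N (left out, the last holds). Time passes only in rows, so rows that do not move let the fingers close. It gives the time, the measured TCP pose, the force, the opening and the grip force at its end, in the units of the state.
- bot.get_state(): the state, without advancing time (a new reading comes with each control period).
- eyes.read_camera(name): name is "scene" or "side" or "wrist"; returns a dict with "image" (400x640x3 uint8, red, green, blue), "range_z" (400x640 float32, m along the optical axis (not along the pixel's ray), 0 where there is no reading), "camera_matrix" (3x3 intrinsics, pixels), "distortion" ([k1, k2, p1, p2, k3] as OpenCV has them; the pictures are not rectified), "pose" (4x4, takes a point from camera to world coordinates); the wrist camera has in their place "tool_from_camera" (4x4, takes a point from camera to tool coordinates, whose origin is the TCP and whose axes are the flange's). Camera axes: x right, y up, looking along -z (the intrinsics and any distortion apply to the point x, -y, -z); pixel columns grow to the right and rows downward; lengths in m; the calibration is good to about 2 mm. A picture is of the moment at which its call begins: read the wrist's pose just before it.
- bot.close_job(): hands the job in; it is judged then, once.
Trained networks look in a picture, given as the dict that the camera call returned (one of the last four; its "shot" number tells which), for a name from the list of things; names that differ only in an ending like _2 or _b are one class to them, and where a whole thing is asked for, a point or a joint stands for the part that bears it (a point fixed in the world has none). Each returns a list of dicts, best first, with "confidence" (0 to 1); they miss things now and then, are a little off and sometimes report something else, mostly with a low value. They report only what shows in the picture. A call takes as long as a camera call.
- nets.boxes_of(target, picture): "extent" ([centre column, centre row, width, height] in pixels, round what is visible of it).
- nets.silhouettes(target, picture): "pixels" (400x640 bool, what is visible of it) and "extent" ([centre column, centre row, width, height] in pixels, round what is visible of it).
The state is a dict: "time": time; "joint_pos": joint angles; "qd": joint speeds; "effort": joint torques, N m; "ee_pos": TCP position; "eef_rot": TCP orientation; "ft_force": force on the tool from outside, world axes, zero at the start; "ft_torque": the same for the moment, N m; "width": finger opening in m; "grasp_force": force on a finger pad.
Only numpy, scipy, OpenCV 4.12 (cv2) and the standard library are available. Lean on these libraries where they do the work, as an engineer would, in place of code of your own. Each camera call takes 0.05 s, during which the arm holds its last target. There are 200 camera calls.

## Working session

There is one attempt and no reset: what is moved stays moved. The work goes in short steps, Python scripts to look and compute and a tool call to move; the robot and the scene stay as the last step left them, time stands still between calls to the robot, and variables do not carry over. Pictures are saved under pics/ and viewed, at most 10 in all, crops included, and the job is handed in when it is done.

Besides the shell and the picture viewer there is one more tool, called after ">>>" as name(argument=value, ...), one argument or row to a line, values as JSON. carry_out: Moves the arm, as the interface text tells. Its arguments: {"type":"object","properties":{"deltas":{"type":"array"},"squeeze":{"type":"number"}},"required":["deltas"]}

```bash
mkdir -p pics && ls
cat > h.py <<'E'
import numpy as np,cv2
from plant import bot,eyes,nets
from scipy.spatial.transform import Rotation as R
def Rq(q): return R.from_quat([q[1],q[2],q[3],q[0]])
def T():
    s=bot.get_state(); M=np.eye(4); M[:3,:3]=Rq(s['eef_rot']).as_matrix(); M[:3,3]=s['ee_pos']; return M
def shot(n):
    M=T(); d=eyes.read_camera(n)
    d['P']=np.array(d['pose']) if 'pose' in d else M@np.array(d['tool_from_camera'])
    return d
def pts(d,uv):
    uv=np.asarray(uv,float).reshape(-1,2); n=cv2.undistortPoints(uv[:,None],np.array(d['camera_matrix']),np.array(d['distortion']))[:,0]
    z=d['range_z'][uv[:,1].round().astype(int),uv[:,0].round().astype(int)]
    c=np.c_[n[:,0]*z,-n[:,1]*z,-z]; return c@d['P'][:3,:3].T+d['P'][:3,3],z
def ray(d,uv):
    n=cv2.undistortPoints(np.array(uv,float).reshape(1,1,2),np.array(d['camera_matrix']),np.array(d['distortion']))[0,0]
    v=d['P'][:3,:3]@[n[0],-n[1],-1]; return d['P'][:3,3],v/np.linalg.norm(v)
def proj(d,X):
    c=(np.atleast_2d(X)-d['P'][:3,3])@d['P'][:3,:3]; c=c*[1,-1,-1]
    return cv2.projectPoints(c,np.zeros(3),np.zeros(3),np.array(d['camera_matrix']),np.array(d['distortion']))[0][:,0]
def save(d,n): cv2.imwrite('pics/'+n,d['image'][...,::-1])
E
python3 - <<'E'
from h import *
ims=[]
for n in ['scene','side']:
    d=shot(n); ims.append(d['image']); print(n,d['P'].round(3).tolist(),np.array(d['camera_matrix'])[[0,1],[0,1]])
    for t in ['cabinet','door_knob','ring','easel','gouge_a','mallet','slipstone','tin','glue','brush','meter']:
        for r in nets.silhouettes(t,d)[:2]:
            m=r['pixels']; v,u=np.nonzero(m); 
            if len(u)==0: continue
            X,z=pts(d,np.c_[u,v]); X=X[z>0]
            if len(X)==0: continue
            print(t,round(r['confidence'],2),np.round(r['extent']),'med',np.median(X,0).round(3),'lo',np.percentile(X,2,axis=0).round(3),'hi',np.percentile(X,98,axis=0).round(3))
    cv2.imwrite('pics/%s0.png'%n,d['image'][...,::-1])
s=bot.get_state(); print(s)
E
```

```text
pics
scene [[-0.106, 0.947, -0.304, 0.223], [-0.994, -0.097, 0.042, 0.029], [0.01, 0.307, 0.952, 1.267], [0.0, 0.0, 0.0, 1.0]] [379.74022732 379.74022732]
cabinet 0.63 [213. 167. 142. 115.] med [0.714 0.258 0.269] lo [0.625 0.078 0.045] hi [0.854 0.417 0.369]
ring 0.92 [383. 231. 107.  95.] med [ 0.512 -0.242  0.087] lo [ 0.379 -0.393  0.051] hi [ 0.657 -0.096  0.106]
easel 0.62 [386. 234. 111. 101.] med [ 0.509 -0.239  0.085] lo [ 0.373 -0.404  0.009] hi [ 0.663 -0.091  0.106]
gouge_a 0.97 [270. 290.  62.  33.] med [0.365 0.112 0.021] lo [ 0.322  0.046 -0.001] hi [0.442 0.23  0.029]
gouge_a 0.57 [221. 296.  70.  14.] med [0.359 0.256 0.022] lo [0.349 0.187 0.011] hi [0.375 0.4   0.028]
mallet 0.78 [152. 314.  45.  36.] med [0.328 0.473 0.116] lo [0.291 0.441 0.02 ] hi [0.371 0.515 0.223]
slipstone 0.93 [318. 278.  24.  36.] med [ 0.392 -0.021  0.022] lo [ 0.346 -0.054  0.017] hi [0.44  0.01  0.027]
tin 0.58 [140. 266.  34.  25.] med [0.482 0.56  0.057] lo [0.446 0.512 0.003] hi [0.512 0.58  0.096]
glue 0.7 [333. 161.  18.  31.] med [ 0.771 -0.117  0.105] lo [ 0.76  -0.143  0.016] hi
[... 1872 characters left out ...]
7 -0.546  0.022]
{'time': 1.2, 'joint_pos': array([ 1.13187620e+00,  2.20410648e-01,  1.52649800e+00,  1.64207166e-05,
        1.39469696e+00, -1.26090697e-01]), 'qd': array([-0.00059704,  0.00099653, -0.00073517,  0.00221799,  0.00013398,
       -0.00096837]), 'effort': array([-1.53774472e-04, -4.96836483e+01, -3.89743710e+01,  4.41048712e-06,
        2.32676257e-04, -5.07808375e-05]), 'ee_pos': array([0.19233551, 0.5946638 , 0.2312941 ]), 'eef_rot': array([-9.56832801e-06,  1.55779118e-01,  9.87791914e-01, -3.96634213e-06]), 'ft_force': array([0.01771394, 0.73519263, 0.30468136]), 'ft_torque': array([-0.00742597, -0.00404947,  0.07048774]), 'grasp_force': 0.0, 'width': 0.08521372250263452}
```

View scene.

Run:
```python
import cv2,numpy as np
a=cv2.imread('pics/scene0.png')[100:340,120:460]; b=cv2.imread('pics/side0.png')[90:340,230:450]
a=cv2.resize(a,None,fx=2.3,fy=2.3,interpolation=3)[:600,:800]; cv2.imwrite('pics/sc.png',a)
b=cv2.resize(b,None,fx=2.4,fy=2.4,interpolation=3); cv2.imwrite('pics/si.png',b)
```

```text
(no output)
```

View pics/sc.png

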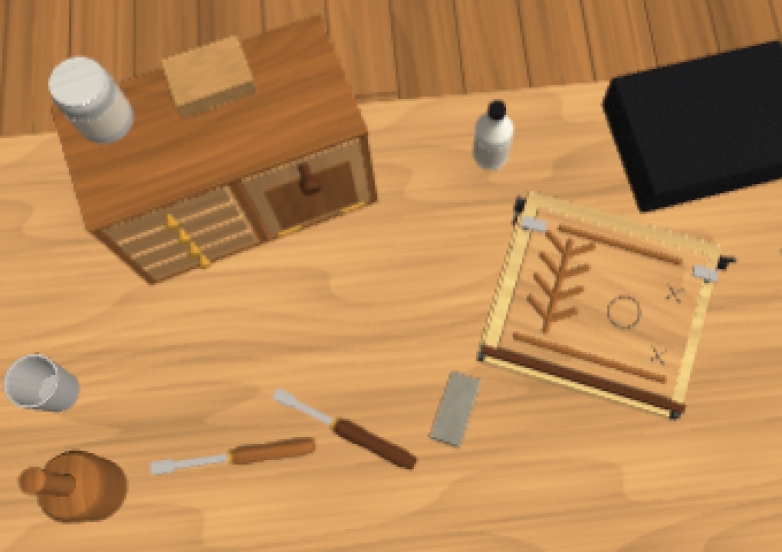

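View pics/si.png

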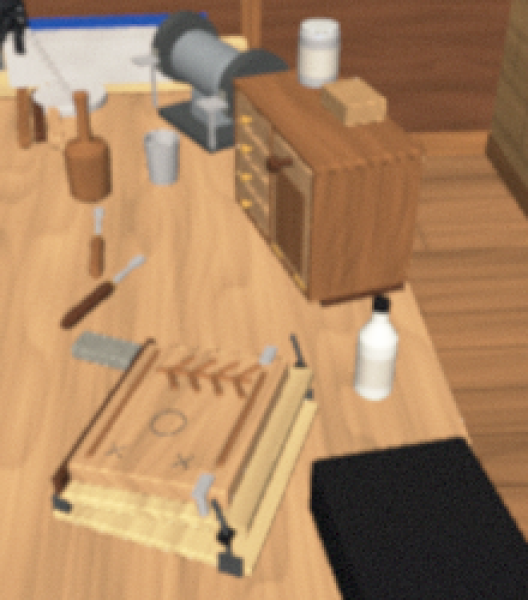

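The scene view shows the cabinet at upper left, with its knob at about px (254,177). The easel is at right, with the pencilled circle at about px (391,236) and two crosses beside it. In the side view the circle is at about (300,266) and the knob at (346,158). Next I fit the cabinet and the panel plane.

```bash
cat > fit.py <<'E'
from h import *
import sys
def cloud(d,step=1):
    u,v=np.meshgrid(np.arange(0,640,step),np.arange(0,400,step)); uv=np.c_[u.ravel(),v.ravel()]
    X,z=pts(d,uv); return uv[z>0],X[z>0]
def near(d,uv0,uv1): pass
S=shot('scene'); D=shot('side'); W=shot('wrist')
print('tool_from_cam',np.array(W['tool_from_camera']).round(3).tolist())
for n,d,rg,k in [('scene',S,(391.3,235.7),(254,177)),('side',D,(300.4,266.2),(345.8,157.9))]:
    uv,X=cloud(d)
    m=(abs(X[:,2]-0.27)<.008)&(X[:,0]>.55)&(X[:,0]<1)&(X[:,1]>0)&(X[:,1]<.5)
    r=cv2.minAreaRect((X[m,:2]*1000).astype(np.float32)); print(n,'top',m.sum(),np.median(X[m,2]).round(4),r, cv2.boxPoints(r).round().tolist())
    m=np.hypot(*(uv-rg).T)<13
    A=X[m]; c=np.median(A,0); A=A[np.linalg.norm(A-c,axis=1)<.08]; 
    for _ in range(3):
        c=A.mean(0); nn=np.linalg.svd(A-c)[2][2]; nn*=np.sign(nn[2]); e=(A-c)@nn; A=A[abs(e)<2.5*e.std()+1e-4]
    o,v=ray(d,rg); P=o+v*((c-o)@nn)/(v@nn)
    print(' ring',P.round(4),'normal',nn.round(4),len(A),e.std().round(4))
    print(' knob depth pt',pts(d,[k])[0].round(4))
    r_=ray(d,k); R2=(o,v); 
    globals()['kr_'+n]=r_; globals()['rr_'+n]=R2
def tri(a,b):
    (o1,v1),(o2,v2)=a,b; t=np.linalg.lstsq(np.c_[v1,-v2],o2-o1,rcond=None)[0]; p,q=o1+t[0]*v1,o2+t[1]*v2; return ((p+q)/2).round(4),np.linalg.norm(p-q).round(4)
print('tri ring',tri(rr_scene,rr_side),'tri knob',tri(kr_scene,kr_side))
E
python3 fit.py
```

```text
tool_from_cam [[-0.001, 0.954, 0.3, 0.076], [1.0, 0.001, 0.001, 0.0], [0.001, 0.3, -0.954, -0.143], [0.0, 0.0, 0.0, 1.0]]
scene top 5817 0.27 ((752.9559936523438, 258.81317138671875), (184.36395263671875, 364.7244873046875), 15.979451179504395) [[614.0, 409.0], [715.0, 58.0], [892.0, 109.0], [791.0, 460.0]]
 ring [ 0.4902 -0.2683  0.0896] normal [-0.1142  0.0492  0.9922] 523 0.0022
 knob depth pt [[0.6669 0.1385 0.2514]]
side top 1580 0.2702 ((751.0404052734375, 258.332763671875), (189.2738037109375, 373.2413024902344), 16.923561096191406) [[606.0, 409.0], [715.0, 52.0], [896.0, 107.0], [787.0, 464.0]]
 ring [ 0.4915 -0.267   0.0872] normal [-0.1141  0.0559  0.9919] 523 0.0013
 knob depth pt [[0.6688 0.1304 0.2415]]
tri ring (array([ 0.491 , -0.2685,  0.0884]), np.float64(0.0012)) tri knob (array([0.6713, 0.1398, 0.2374]), np.float64(0.0032))
```

```bash
cat >> h.py <<'E'
YAW=np.deg2rad(16.05)
def tooldown(yaw=YAW,tilt=0.):
    # tool x away from cabinet, y along cabinet -y.. , z down; tilt leans the tool with the door (about hinge)
    x=np.array([-np.cos(yaw),-np.sin(yaw),0]); z=np.array([0,0,-1.]); M=np.c_[x,np.cross(z,x),z]
    h=np.array([np.sin(yaw),-np.cos(yaw),0])  # rotating up toward -x'
    return R.from_rotvec(tilt*h).as_matrix()@M
def plan(p,Rm,N,M=None):
    M=T() if M is None else M
    q=M[:3,:3].T@(np.array(p)-M[:3,3]); w=R.from_matrix(M[:3,:3].T@Rm).as_rotvec()/N
    A=sum(R.from_rotvec(w*i).as_matrix() for i in range(N)); d=np.linalg.solve(A,q)*1000
    print('rows',N,'xyz mm',d.round(2),'w',w.round(4),'| total shift mm',(q*1000).round(1))
E
python3 - <<'E'
from h import *
M=T(); M[2,3]+=.132
print(tooldown(tilt=.6).round(2).tolist())
plan([0.547,.106,.363],tooldown(),16,M)
E
```

```text
[[-0.79, -0.28, 0.54], [-0.23, 0.96, 0.16], [-0.56, 0.0, -0.83]]
rows 16 xyz mm [-2.356e+01 -3.019e+01  2.000e-02] w [ 0.     -0.     -0.0371] | total shift mm [-4.879e+02 -3.558e+02  3.000e-01]
```

>>> carry_out(
  deltas=[
    {"z":-33},
    {"z":-33},
    {"z":-33},
    {"z":-33},
    {"x":-23.6,"y":-30.2,"wz":-0.0371},
    {"x":-23.6,"y":-30.2,"wz":-0.0371},
    {"x":-23.6,"y":-30.2,"wz":-0.0371},
    {"x":-23.6,"y":-30.2,"wz":-0.0371},
    {"x":-23.6,"y":-30.2,"wz":-0.0371},
    {"x":-23.6,"y":-30.2,"wz":-0.0371},
    {"x":-23.6,"y":-30.2,"wz":-0.0371},
    {"x":-23.6,"y":-30.2,"wz":-0.0371},
    {"x":-23.6,"y":-30.2,"wz":-0.0371},
    {"x":-23.6,"y":-30.2,"wz":-0.0371},
    {"x":-23.6,"y":-30.2,"wz":-0.0371},
    {"x":-23.6,"y":-30.2,"wz":-0.0371},
    {"x":-23.6,"y":-30.2,"wz":-0.0371},
    {"x":-23.6,"y":-30.2,"wz":-0.0371},
    {"x":-23.6,"y":-30.2,"wz":-0.0371},
    {"x":-23.6,"y":-30.2,"wz":-0.0371},
  ],
)

```text
schema error: expected keys x, y, z, wx, wy, wz, gripper
```

Run:
```python
from h import *
print(T().round(3).tolist(), bot.get_state()['joint_pos'].round(2))
d=shot('wrist'); save(d,'w1.png'); np.savez('w1.npz',image=d['image'],range_z=d['range_z'],camera_matrix=d['camera_matrix'],distortion=d['distortion'],P=d['P'])
for r in nets.silhouettes('door_knob',d)[:2]: print(r['confidence'],r['extent'])
# predicted knob
print(proj(d,[[0.662,.139,.237]]))
```

```text
[[-0.951, 0.308, -0.0, 0.192], [0.308, 0.951, 0.0, 0.595], [0.0, 0.0, -1.0, 0.231], [0.0, 0.0, 0.0, 1.0]] [ 1.13  0.22  1.53  0.    1.39 -0.13]
[[ 51.75429263 752.72287306]]
```

View pics/w1.png

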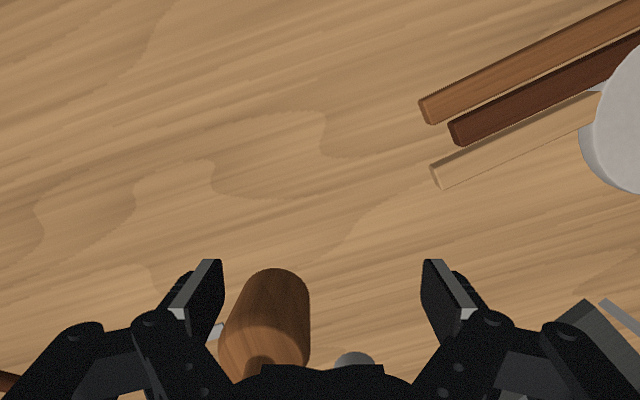

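The move was refused because every key must be given in each row. The wrist picture shows the fingers at the bottom, with tool +x pointing up in the image. I'll therefore turn tool x towards the cupboard so the camera can see the knob.

```bash
cat >> h.py <<'E'
def tooldown(yaw=YAW,tilt=0.,turn=0.):
    # tool x into cabinet, z down; tilt leans the tool with the door; turn: world yaw added first
    a=yaw+turn
    x=np.array([np.cos(a),np.sin(a),0]); z=np.array([0,0,-1.]); M=np.c_[x,np.cross(z,x),z]
    h=np.array([np.sin(yaw),-np.cos(yaw),0])
    return R.from_rotvec(tilt*h).as_matrix()@M
E
python3 - <<'E'
from h import *
M=T(); M[2,3]+=.12; M[:3,:3]=M[:3,:3]@R.from_rotvec([0,0,.464]).as_matrix()
plan([0.576,.114,.33],tooldown(),16,M)
plan([0.576,.114,.33],tooldown(),18,M)
E
```

```text
rows 16 xyz mm [-30.36  35.04   1.33] w [0.     0.     0.1303] | total shift mm [-610.6  -73.9   21.3]
rows 18 xyz mm [-26.76  31.35   1.18] w [0.     0.     0.1158] | total shift mm [-610.6  -73.9   21.3]
```

>>> carry_out(
  deltas=[
    {"x":0,"y":0,"z":-33,"wx":0,"wy":0,"wz":0,"gripper":1},
    {"x":0,"y":0,"z":-33,"wx":0,"wy":0,"wz":0,"gripper":1},
    {"x":0,"y":0,"z":-33,"wx":0,"wy":0,"wz":0,"gripper":1},
    {"x":0,"y":0,"z":-33,"wx":0,"wy":0,"wz":0,"gripper":1},
    {"x":-32.1,"y":-21.2,"z":0,"wx":0,"wy":0,"wz":0,"gripper":1},
    {"x":-32.1,"y":-21.2,"z":0,"wx":0,"wy":0,"wz":0,"gripper":1},
    {"x":-32.1,"y":-21.2,"z":0,"wx":0,"wy":0,"wz":0,"gripper":1},
    {"x":-32.1,"y":-21.2,"z":0,"wx":0,"wy":0,"wz":0,"gripper":1},
    {"x":-32.1,"y":-21.2,"z":0,"wx":0,"wy":0,"wz":0,"gripper":1},
    {"x":-32.1,"y":-21.2,"z":0,"wx":0,"wy":0,"wz":0,"gripper":1},
    {"x":-32.1,"y":-21.2,"z":0,"wx":0,"wy":0,"wz":0,"gripper":1},
    {"x":-32.1,"y":-21.2,"z":0,"wx":0,"wy":0,"wz":0,"gripper":1},
    {"x":-32.1,"y":-21.2,"z":0,"wx":0,"wy":0,"wz":0,"gripper":1},
    {"x":-32.1,"y":-21.2,"z":0,"wx":0,"wy":0,"wz":0,"gripper":1},
    {"x":-32.1,"y":-21.2,"z":0,"wx":0,"wy":0,"wz":0,"gripper":1},
    {"x":-32.1,"y":-21.2,"z":0,"wx":0,"wy":0,"wz":0,"gripper":1},
    {"x":-32.1,"y":-21.2,"z":0,"wx":0,"wy":0,"wz":0,"gripper":1},
    {"x":-32.1,"y":-21.2,"z":0,"wx":0,"wy":0,"wz":0,"gripper":1},
    {"x":-32.1,"y":-21.2,"z":0,"wx":0,"wy":0,"wz":0,"gripper":1},
    {"x":-32.1,"y":-21.2,"z":0,"wx":0,"wy":0,"wz":0,"gripper":1},
  ],
)

```text
time: 3.12
ee_pos: [0.5775, 0.1121, 0.3635]
eef_rot: [0.0, 0.156, 0.988, 0.0]
ft_force: [-0.0, 0.3, 0.6]
width: 0.0855
grasp_force: 0.0
```

>>> carry_out(
  deltas=[
    {"x":0,"y":0,"z":2,"wx":0,"wy":0,"wz":0.124,"gripper":1},
    {"x":0,"y":0,"z":2,"wx":0,"wy":0,"wz":0.124,"gripper":1},
    {"x":0,"y":0,"z":2,"wx":0,"wy":0,"wz":0.124,"gripper":1},
    {"x":0,"y":0,"z":2,"wx":0,"wy":0,"wz":0.124,"gripper":1},
    {"x":0,"y":0,"z":2,"wx":0,"wy":0,"wz":0.124,"gripper":1},
    {"x":0,"y":0,"z":2,"wx":0,"wy":0,"wz":0.124,"gripper":1},
    {"x":0,"y":0,"z":2,"wx":0,"wy":0,"wz":0.124,"gripper":1},
    {"x":0,"y":0,"z":2,"wx":0,"wy":0,"wz":0.124,"gripper":1},
    {"x":0,"y":0,"z":2,"wx":0,"wy":0,"wz":0.124,"gripper":1},
    {"x":0,"y":0,"z":2,"wx":0,"wy":0,"wz":0.124,"gripper":1},
    {"x":0,"y":0,"z":2,"wx":0,"wy":0,"wz":0.124,"gripper":1},
    {"x":0,"y":0,"z":2,"wx":0,"wy":0,"wz":0.124,"gripper":1},
    {"x":0,"y":0,"z":2,"wx":0,"wy":0,"wz":0.124,"gripper":1},
    {"x":0,"y":0,"z":2,"wx":0,"wy":0,"wz":0.124,"gripper":1},
    {"x":0,"y":0,"z":2,"wx":0,"wy":0,"wz":0.124,"gripper":1},
    {"x":0,"y":0,"z":2,"wx":0,"wy":0,"wz":0.124,"gripper":1},
    {"x":0,"y":0,"z":2,"wx":0,"wy":0,"wz":0.124,"gripper":1},
    {"x":0,"y":0,"z":2,"wx":0,"wy":0,"wz":0.124,"gripper":1},
    {"x":0,"y":0,"z":2,"wx":0,"wy":0,"wz":0.124,"gripper":1},
    {"x":0,"y":0,"z":2,"wx":0,"wy":0,"wz":0.07,"gripper":1},
  ],
)

```text
time: 4.78
ee_pos: [0.5766, 0.1139, 0.3232]
eef_rot: [0.0, 0.98, 0.197, 0.0]
ft_force: [0.1, 0.5, 0.4]
width: 0.0853
grasp_force: 0.0
```

Run:
```python
from h import *
print(T().round(3).tolist(), bot.get_state()['joint_pos'].round(2),bot.get_state()['time'])
d=shot('wrist'); save(d,'w2.png'); np.savez('w2.npz',image=d['image'],range_z=d['range_z'],camera_matrix=d['camera_matrix'],distortion=d['distortion'],P=d['P'])
for r in nets.silhouettes('door_knob',d)[:2]: print(r['confidence'],r['extent'])
print(proj(d,[[0.662,.139,.237]]))
# knob candidates: points above 0.222..0.252, in front of front plane
u,v=np.meshgrid(np.arange(640),np.arange(400)); X,z=pts(d,np.c_[u.ravel(),v.ravel()])
ex=np.array([np.cos(YAW),np.sin(YAW)]); ey=np.array([-np.sin(YAW),np.cos(YAW)])
C=np.array([.753,.2588]); q=np.c_[(X[:,:2]-C)@ex,(X[:,:2]-C)@ey,X[:,2]]
m=(z>0)&(q[:,0]>-.16)&(q[:,0]<-.1)&(q[:,2]>.2)&(q[:,2]<.26)&(abs(q[:,1]+.09)<.05)
if m.sum(): print('knob in cab frame',m.sum(),np.percentile(q[m],[2,50,98],axis=0).round(4).tolist())
m=(z>0)&(abs(q[:,2]-.27)<.006)&(q[:,0]>-.12); 
if m.sum(): print('top',np.percentile(q[m],[1,50,99],axis=0).round(4).tolist())
```

```text
[[0.922, 0.386, 0.0, 0.577], [0.386, -0.922, 0.0, 0.114], [0.0, 0.0, -1.0, 0.323], [0.0, 0.0, 0.0, 1.0]] [0.06 0.09 1.5  0.   1.55 1.24] 4.7833
0.57 [148.1, 236.0, 156.1, 57.3]
[[337.62248616  72.24535957]]
knob in cab frame 1609 [[-0.1277, -0.1001, 0.2394], [-0.1168, -0.0881, 0.247], [-0.1008, -0.0765, 0.2512]]
top [[-0.0919, -0.1789, 0.2645], [-0.0878, -0.1385, 0.2705], [-0.0774, -0.0522, 0.2724]]
```

View pics/w2.png

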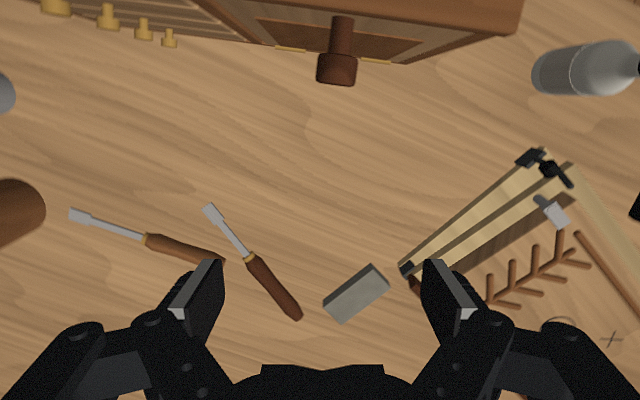

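The knob head sits at px (337,65), within 7 px of where it was predicted, and its depth matches the given sizes. Going to grip it.

```bash
cat >> h.py <<'E'
EX=np.array([np.cos(YAW),np.sin(YAW),0]); EY=np.array([-np.sin(YAW),np.cos(YAW),0]); EZ=np.array([0,0,1.])
HINGE=np.array([.753,.2588,.04])-.0895*EX-.0885*EY
def door(x,z,a,y=0.):
    # door frame point (m) at tilt a -> world
    return HINGE+y*EY+x*(np.cos(a)*EX+np.sin(a)*EZ)+z*(-np.sin(a)*EX+np.cos(a)*EZ)
E
python3 - <<'E'
from h import *
k=door(-.030,.197,0); print(k)
plan(k+[0,0,.0855],tooldown(),6)
E
```

```text
[0.66262615 0.14071076 0.237     ]
rows 6 xyz mm [15.04  0.74  0.06] w [-0.      0.0001  0.0204] | total shift mm [89.8  9.   0.3]
```

>>> carry_out(
  deltas=[
    {"x":15.0,"y":0.7,"z":0,"wx":0,"wy":0,"wz":0.0204,"gripper":1},
    {"x":15.0,"y":0.7,"z":0,"wx":0,"wy":0,"wz":0.0204,"gripper":1},
    {"x":15.0,"y":0.7,"z":0,"wx":0,"wy":0,"wz":0.0204,"gripper":1},
    {"x":15.0,"y":0.7,"z":0,"wx":0,"wy":0,"wz":0.0204,"gripper":1},
    {"x":15.0,"y":0.7,"z":0,"wx":0,"wy":0,"wz":0.0204,"gripper":1},
    {"x":15.0,"y":0.7,"z":0,"wx":0,"wy":0,"wz":0.0204,"gripper":1},
    {"x":0,"y":0,"z":20,"wx":0,"wy":0,"wz":0,"gripper":1},
    {"x":0,"y":0,"z":20,"wx":0,"wy":0,"wz":0,"gripper":1},
    {"x":0,"y":0,"z":20,"wx":0,"wy":0,"wz":0,"gripper":1},
    {"x":0,"y":0,"z":20,"wx":0,"wy":0,"wz":0,"gripper":1},
    {"x":0,"y":0,"z":15,"wx":0,"wy":0,"wz":0,"gripper":1},
    {"x":0,"y":0,"z":9.5,"wx":0,"wy":0,"wz":0,"gripper":1},
    {"x":0,"y":0,"z":0,"wx":0,"wy":0,"wz":0,"gripper":-1},
    {"x":0,"y":0,"z":0,"wx":0,"wy":0,"wz":0,"gripper":-1},
    {"x":0,"y":0,"z":0,"wx":0,"wy":0,"wz":0,"gripper":-1},
    {"x":0,"y":0,"z":0,"wx":0,"wy":0,"wz":0,"gripper":-1},
    {"x":0,"y":0,"z":0,"wx":0,"wy":0,"wz":0,"gripper":-1},
    {"x":0,"y":0,"z":0,"wx":0,"wy":0,"wz":0,"gripper":-1},
    {"x":0,"y":0,"z":0,"wx":0,"wy":0,"wz":0,"gripper":-1},
    {"x":0,"y":0,"z":0,"wx":0,"wy":0,"wz":0,"gripper":-1},
  ],
  squeeze=30,
)

```text
time: 6.55
ee_pos: [0.6633, 0.1409, 0.2206]
eef_rot: [0.0, 0.99, 0.14, 0.001]
ft_force: [-0.6, -1.1, 6.0]
width: 0.0245
grasp_force: 29.7
```

Run:
```python
from h import *
s=bot.get_state(); print(s['ft_force'],s['width'],s['grasp_force'],s['joint_pos'].round(2),s['ee_pos'])
g0=T()[:3,3]; off=g0-door(-.030,.197,0); print('off',off.round(4))
# rigid follow about hinge in 20 rows to tilt .6
xoff=off@EX; zoff=off@EZ
plan(door(-.03+xoff,.197+zoff,.6,off@EY),tooldown(tilt=.6),20)
plan(door(-.03+xoff,.197+zoff,.6,off@EY),tooldown(tilt=.6),30)
```

```text
[-0.60816009 -1.09079137  6.00844206] 0.024538902452454214 29.666417241096497 [ 0.09  0.35  1.39 -0.    1.4   1.38] [0.66328361 0.14094845 0.22056628]
off [ 0.0007  0.0002 -0.0164]
rows 20 xyz mm [-5.4  -0.    0.95] w [0.     0.0299 0.    ] | total shift mm [-97.   -0.1  47.8]
rows 30 xyz mm [-3.61 -0.    0.62] w [0.     0.0199 0.    ] | total shift mm [-97.   -0.1  47.8]
```

>>> carry_out(
  deltas=[
    {"x":-5.3,"y":0,"z":0.8,"wx":0,"wy":0.029,"wz":0,"gripper":-1},
    {"x":-5.3,"y":0,"z":0.8,"wx":0,"wy":0.029,"wz":0,"gripper":-1},
    {"x":-5.3,"y":0,"z":0.8,"wx":0,"wy":0.029,"wz":0,"gripper":-1},
    {"x":-5.3,"y":0,"z":0.8,"wx":0,"wy":0.029,"wz":0,"gripper":-1},
    {"x":-5.3,"y":0,"z":0.8,"wx":0,"wy":0.029,"wz":0,"gripper":-1},
    {"x":-5.3,"y":0,"z":0.8,"wx":0,"wy":0.029,"wz":0,"gripper":-1},
    {"x":-5.3,"y":0,"z":0.8,"wx":0,"wy":0.029,"wz":0,"gripper":-1},
    {"x":-5.3,"y":0,"z":0.8,"wx":0,"wy":0.029,"wz":0,"gripper":-1},
    {"x":-5.3,"y":0,"z":0.8,"wx":0,"wy":0.029,"wz":0,"gripper":-1},
    {"x":-5.3,"y":0,"z":0.8,"wx":0,"wy":0.029,"wz":0,"gripper":-1},
  ],
)

```text
time: 7.38
ee_pos: [0.613, 0.1268, 0.2038]
eef_rot: [-0.02, 0.98, 0.138, 0.144]
ft_force: [2.0, 1.6, -2.4]
width: 0.0251
grasp_force: 30.0
```

>>> carry_out(
  deltas=[
    {"x":-5.3,"y":0,"z":0.9,"wx":0,"wy":0.029,"wz":0,"gripper":-1},
    {"x":-5.3,"y":0,"z":0.9,"wx":0,"wy":0.029,"wz":0,"gripper":-1},
    {"x":-5.3,"y":0,"z":0.9,"wx":0,"wy":0.029,"wz":0,"gripper":-1},
    {"x":-5.3,"y":0,"z":0.9,"wx":0,"wy":0.029,"wz":0,"gripper":-1},
    {"x":-5.3,"y":0,"z":0.9,"wx":0,"wy":0.029,"wz":0,"gripper":-1},
    {"x":-5.3,"y":0,"z":0.9,"wx":0,"wy":0.029,"wz":0,"gripper":-1},
    {"x":-5.3,"y":0,"z":0.9,"wx":0,"wy":0.029,"wz":0,"gripper":-1},
    {"x":-5.3,"y":0,"z":0.9,"wx":0,"wy":0.029,"wz":0,"gripper":-1},
    {"x":-5.3,"y":0,"z":0.9,"wx":0,"wy":0.029,"wz":0,"gripper":-1},
    {"x":-5.3,"y":0,"z":0.9,"wx":0,"wy":0.029,"wz":0,"gripper":-1},
  ],
)

```text
time: 8.22
ee_pos: [0.5695, 0.1144, 0.1723]
eef_rot: [-0.04, 0.949, 0.134, 0.283]
ft_force: [27.3, 12.7, -1.4]
width: 0.0248
grasp_force: 31.4
```

Run:
```python
from h import *
s=bot.get_state(); print(s['ft_force'],s['width'],s['grasp_force'],s['joint_pos'].round(2),s['ee_pos'])
plan(door(-.03,.197-.0164,.6),tooldown(tilt=.6),1)
```

```text
[27.26731519 12.73599235 -1.36956979] 0.024828903799280343 31.399209201335907 [-0.04 -0.23  2.2   0.29  0.64  1.07] [0.56950534 0.11444151 0.17228004]
rows 1 xyz mm [-0.07  0.5   0.15] w [-0.0003  0.0199 -0.0006] | total shift mm [-0.1  0.5  0.1]
```

>>> carry_out(
  deltas=[
    {"x":0.5,"y":0,"z":0,"wx":0,"wy":0,"wz":0,"gripper":1},
    {"x":0.5,"y":0,"z":0,"wx":0,"wy":0,"wz":0,"gripper":1},
    {"x":0,"y":0,"z":0,"wx":0,"wy":0,"wz":0,"gripper":1},
    {"x":0,"y":0,"z":0,"wx":0,"wy":0,"wz":0,"gripper":1},
    {"x":0,"y":0,"z":0,"wx":0,"wy":0,"wz":0,"gripper":1},
    {"x":0,"y":0,"z":0,"wx":0,"wy":0,"wz":0,"gripper":1},
    {"x":0,"y":0,"z":-15,"wx":0,"wy":0,"wz":0,"gripper":1},
    {"x":0,"y":0,"z":-20,"wx":0,"wy":0,"wz":0,"gripper":1},
    {"x":0,"y":0,"z":-20,"wx":0,"wy":0,"wz":0,"gripper":1},
    {"x":0,"y":0,"z":-20,"wx":0,"wy":0,"wz":0,"gripper":1},
    {"x":0,"y":0,"z":-20,"wx":0,"wy":0,"wz":0,"gripper":1},
    {"x":0,"y":0,"z":-15,"wx":0,"wy":0,"wz":0,"gripper":1},
  ],
)

```text
time: 9.22
ee_pos: [0.513, 0.0978, 0.2688]
eef_rot: [-0.04, 0.949, 0.134, 0.284]
ft_force: [0.5, 0.3, -0.3]
width: 0.0853
grasp_force: 0.0
```

Run:
```python
from h import *
s=bot.get_state(); print(s['time'],s['ft_force'],s['joint_pos'].round(2),s['ee_pos'])
d=shot('wrist'); save(d,'w3.png')
for nm in ['meter','door']:
  for r in nets.silhouettes(nm,d)[:2]: print(nm,r['confidence'],r['extent'])
for a in (.58,.6): print('pred top of handle, knob',proj(d,[door(.052,.197,a),door(-.03,.197,a)]).round())
r=nets.silhouettes('meter',d)
if r:
    v,u=np.nonzero(r[0]['pixels']); X,z=pts(d,np.c_[u,v]); X=X[z>0]-HINGE; a=.6
    q=np.c_[X@(np.cos(a)*EX+np.sin(a)*EZ),X@EY,X@(-np.sin(a)*EX+np.cos(a)*EZ)]
    print('door frame pts',np.percentile(q,[3,25,50,75,97],axis=0).round(4).tolist())
```

```text
9.2167 [ 0.50126159  0.30751017 -0.28813103] [-0.09 -0.52  2.22  0.26  0.91  1.09] [0.51304711 0.09781675 0.26876643]
meter 0.65 [323.2, 95.7, 48.1, 41.9]
meter 0.54 [569.1, 100.3, 127.8, 102.0]
door 0.62 [322.6, 139.2, 233.9, 168.5]
pred top of handle, knob [[322.  84.]
 [322. 201.]]
pred top of handle, knob [[322.  90.]
 [322. 206.]]
door frame pts [[0.0365, -0.0139, 0.1944], [0.0425, -0.0072, 0.1968], [0.049, 0.0002, 0.1974], [0.0547, 0.0074, 0.1979], [0.0605, 0.0137, 0.199]]
```

View pics/w3.png

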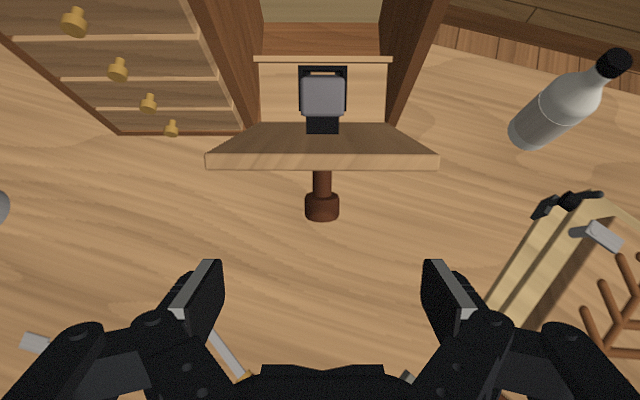

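Top of the meter handle is at px (323,96), at door x ≈ 49 mm, y ≈ 0 and z = 197 mm. That agrees with the text, and the door is fully open at 0.6.

Run:
```python
from h import *
plan(door(.05,.286,.6),tooldown(tilt=.6),8)
M=np.eye(4);M[:3,:3]=tooldown(tilt=.6);M[:3,3]=door(.05,.286,.6)
plan(door(.05,.146,.6),tooldown(tilt=.6),10,M)
```

```text
rows 8 xyz mm [9.33 0.01 0.64] w [0.     0.0024 0.    ] | total shift mm [74.7  0.1  4.5]
rows 10 xyz mm [-0. -0. 14.] w [0. 0. 0.] | total shift mm [ -0.  -0. 140.]
```

>>> carry_out(
  deltas=[
    {"x":12.5,"y":0,"z":0.7,"wx":0,"wy":0.003,"wz":0,"gripper":1},
    {"x":12.5,"y":0,"z":0.7,"wx":0,"wy":0.003,"wz":0,"gripper":1},
    {"x":12.5,"y":0,"z":0.7,"wx":0,"wy":0.003,"wz":0,"gripper":1},
    {"x":12.5,"y":0,"z":0.7,"wx":0,"wy":0.003,"wz":0,"gripper":1},
    {"x":12.5,"y":0,"z":0.7,"wx":0,"wy":0.003,"wz":0,"gripper":1},
    {"x":12.3,"y":0,"z":0.7,"wx":0,"wy":0.004,"wz":0,"gripper":1},
    {"x":0,"y":0,"z":20,"wx":0,"wy":0,"wz":0,"gripper":1},
    {"x":0,"y":0,"z":20,"wx":0,"wy":0,"wz":0,"gripper":1},
    {"x":0,"y":0,"z":20,"wx":0,"wy":0,"wz":0,"gripper":1},
    {"x":0,"y":0,"z":20,"wx":0,"wy":0,"wz":0,"gripper":1},
    {"x":0,"y":0,"z":20,"wx":0,"wy":0,"wz":0,"gripper":1},
    {"x":0,"y":0,"z":20,"wx":0,"wy":0,"wz":0,"gripper":1},
    {"x":0,"y":0,"z":12,"wx":0,"wy":0,"wz":0,"gripper":1},
    {"x":0,"y":0,"z":8,"wx":0,"wy":0,"wz":0,"gripper":1},
    {"x":0,"y":0,"z":0,"wx":0,"wy":0,"wz":0,"gripper":1},
  ],
)

```text
time: 10.67
ee_pos: [0.65, 0.1379, 0.1849]
eef_rot: [-0.042, 0.947, 0.134, 0.289]
ft_force: [-0.7, -0.0, 0.0]
width: 0.0851
grasp_force: 0.0
```

Run:
```python
from h import *
s=bot.get_state(); print(s['time'],s['ft_force'],s['joint_pos'].round(2),s['ee_pos'])
plan(door(.05,.146,.6),tooldown(tilt=.6),1)
```

```text
10.6667 [-0.68892285 -0.03790168  0.02854176] [ 0.02 -0.03  2.    0.26  0.61  1.14] [0.65003152 0.13794673 0.18490384]
rows 1 xyz mm [ 3.55  0.82 -2.23] w [-0.0016  0.0067 -0.0004] | total shift mm [ 3.5  0.8 -2.2]
```

>>> carry_out(
  deltas=[
    {"x":3,"y":0.8,"z":-2,"wx":0,"wy":0.006,"wz":0,"gripper":1},
    {"x":0,"y":0,"z":0,"wx":0,"wy":0,"wz":0,"gripper":-1},
    {"x":0,"y":0,"z":0,"wx":0,"wy":0,"wz":0,"gripper":-1},
    {"x":0,"y":0,"z":0,"wx":0,"wy":0,"wz":0,"gripper":-1},
    {"x":0,"y":0,"z":0,"wx":0,"wy":0,"wz":0,"gripper":-1},
    {"x":0,"y":0,"z":0,"wx":0,"wy":0,"wz":0,"gripper":-1},
    {"x":0,"y":0,"z":0,"wx":0,"wy":0,"wz":0,"gripper":-1},
    {"x":0,"y":0,"z":0,"wx":0,"wy":0,"wz":0,"gripper":-1},
    {"x":0,"y":0,"z":0,"wx":0,"wy":0,"wz":0,"gripper":-1},
  ],
  squeeze=50,
)

```text
time: 11.42
ee_pos: [0.653, 0.1372, 0.1934]
eef_rot: [-0.041, 0.945, 0.133, 0.296]
ft_force: [-3.9, -2.0, 5.5]
width: 0.0295
grasp_force: 50.7
```

Run:
```python
from h import *
s=bot.get_state(); print(s['time'],s['ft_force'],s['width'],s['joint_pos'].round(2),s['ee_pos'])
plan(door(.05,.146,.6),tooldown(tilt=.6),1)
np.save('Mgrasp.npy',T())
```

```text
11.4167 [-3.94622736 -1.9907117   5.46698639] 0.029533569148558113 [ 0.01 -0.04  2.    0.26  0.61  1.13] [0.65298553 0.13716619 0.19337778]
rows 1 xyz mm [-3.41 -0.74  3.29] w [ 0.0002 -0.0061  0.0005] | total shift mm [-3.4 -0.7  3.3]
```

>>> carry_out(
  deltas=[
    {"x":0,"y":0,"z":-4,"wx":0,"wy":0,"wz":0,"gripper":-1},
    {"x":0,"y":0,"z":-8,"wx":0,"wy":0,"wz":0,"gripper":-1},
    {"x":0,"y":0,"z":-8,"wx":0,"wy":0,"wz":0,"gripper":-1},
    {"x":0,"y":0,"z":-8,"wx":0,"wy":0,"wz":0,"gripper":-1},
    {"x":0,"y":0,"z":-8,"wx":0,"wy":0,"wz":0,"gripper":-1},
    {"x":0,"y":0,"z":-8,"wx":0,"wy":0,"wz":0,"gripper":-1},
    {"x":0,"y":0,"z":-8,"wx":0,"wy":0,"wz":0,"gripper":-1},
    {"x":0,"y":0,"z":-8,"wx":0,"wy":0,"wz":0,"gripper":-1},
    {"x":0,"y":0,"z":-8,"wx":0,"wy":0,"wz":0,"gripper":-1},
    {"x":0,"y":0,"z":-10,"wx":0,"wy":0,"wz":0,"gripper":-1},
    {"x":0,"y":0,"z":-10,"wx":0,"wy":0,"wz":0,"gripper":-1},
    {"x":0,"y":0,"z":-10,"wx":0,"wy":0,"wz":0,"gripper":-1},
    {"x":0,"y":0,"z":-10,"wx":0,"wy":0,"wz":0,"gripper":-1},
    {"x":0,"y":0,"z":-10,"wx":0,"wy":0,"wz":0,"gripper":-1},
    {"x":0,"y":0,"z":-10,"wx":0,"wy":0,"wz":0,"gripper":-1},
    {"x":0,"y":0,"z":-10,"wx":0,"wy":0,"wz":0,"gripper":-1},
  ],
)

```text
time: 12.75
ee_pos: [0.5767, 0.1154, 0.307]
eef_rot: [-0.042, 0.945, 0.133, 0.295]
ft_force: [-0.4, -0.6, -1.4]
width: 0.0295
grasp_force: 50.0
```

Run:
```python
from h import *
s=bot.get_state(); print(s['time'],s['ft_force'],s['width'],s['joint_pos'].round(2),s['ee_pos'])
X=T()[:3,3]-HINGE; a=.6
print('TCP door frame',X@(np.cos(a)*EX+np.sin(a)*EZ),X@EY,X@(-np.sin(a)*EX+np.cos(a)*EZ))
d=shot('side'); save(d,'side3.png'); cv2.imwrite('pics/side3c.png',cv2.resize(d['image'][60:260,260:440,::-1],None,fx=3,fy=3,interpolation=cv2.INTER_CUBIC))
w=shot('wrist'); save(w,'w4.png'); tw=np.median(w['range_z'][250:400,300:340]); print(tw)
```

```text
12.75 [-0.43774956 -0.55908742 -1.35062775] 0.02954455477145958 [-0.04 -0.37  2.05  0.23  0.89  1.16] [0.57669096 0.11536865 0.30695764]
TCP door frame 0.052032088744126334 -0.000595273700279314 0.28785636977421364
0.11531836
```

View pics/side3c.png

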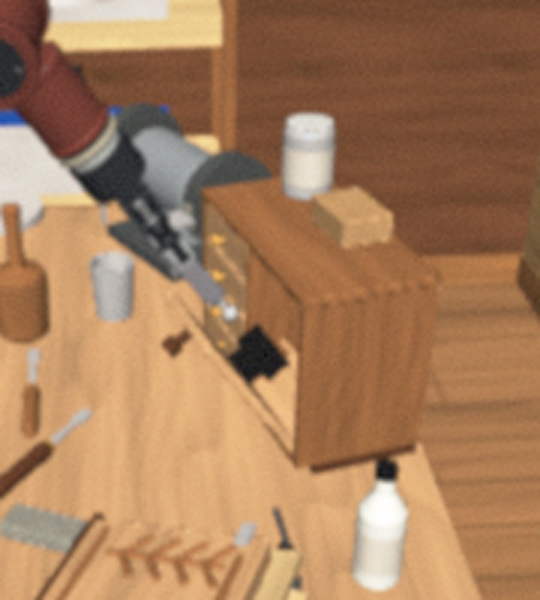

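The meter is out of the sleeve, with its ball at crop px (230,312), and the door is fully down. Next I clear the door edge, stand upright in front of it and turn 90° so that a finger back can push the knob.

Run:
```python
from h import *
M=T(); M[:3,3]-=M[:3,2]*.054
p=HINGE-.215*EX; p[2]=.345
plan(p,tooldown(),8,M)
M[:3,:3]=tooldown(); M[:3,3]=p
p2=p.copy(); p2[2]=.180
plan(p2,tooldown(turn=np.pi/2),14,M)
```

```text
rows 8 xyz mm [-8.16 -0.1  -1.82] w [ 0.0001 -0.0761  0.    ] | total shift mm [-58.2  -0.8 -30.8]
rows 14 xyz mm [ 0.    0.   11.79] w [ 0.      0.     -0.1122] | total shift mm [  0.   0. 165.]
```

>>> carry_out(
  deltas=[
    {"x":0,"y":0,"z":-18,"wx":0,"wy":0,"wz":0,"gripper":-1},
    {"x":0,"y":0,"z":-18,"wx":0,"wy":0,"wz":0,"gripper":-1},
    {"x":0,"y":0,"z":-18,"wx":0,"wy":0,"wz":0,"gripper":-1},
    {"x":-8.2,"y":0,"z":-1.8,"wx":0,"wy":-0.076,"wz":0,"gripper":-1},
    {"x":-8.2,"y":0,"z":-1.8,"wx":0,"wy":-0.076,"wz":0,"gripper":-1},
    {"x":-8.2,"y":0,"z":-1.8,"wx":0,"wy":-0.076,"wz":0,"gripper":-1},
    {"x":-8.2,"y":0,"z":-1.8,"wx":0,"wy":-0.076,"wz":0,"gripper":-1},
    {"x":-8.2,"y":0,"z":-1.8,"wx":0,"wy":-0.076,"wz":0,"gripper":-1},
    {"x":-8.2,"y":0,"z":-1.8,"wx":0,"wy":-0.076,"wz":0,"gripper":-1},
    {"x":-8.2,"y":0,"z":-1.8,"wx":0,"wy":-0.076,"wz":0,"gripper":-1},
    {"x":-8.2,"y":0,"z":-1.8,"wx":0,"wy":-0.076,"wz":0,"gripper":-1},
  ],
)

```text
time: 13.77
ee_pos: [0.4846, 0.0889, 0.3423]
eef_rot: [0.0, 0.99, 0.14, -0.003]
ft_force: [0.5, 0.1, -2.7]
width: 0.0297
grasp_force: 50.0
```

>>> carry_out(
  deltas=[
    {"x":0,"y":0,"z":11.8,"wx":0,"wy":0,"wz":-0.112,"gripper":-1},
    {"x":0,"y":0,"z":11.8,"wx":0,"wy":0,"wz":-0.112,"gripper":-1},
    {"x":0,"y":0,"z":11.8,"wx":0,"wy":0,"wz":-0.112,"gripper":-1},
    {"x":0,"y":0,"z":11.8,"wx":0,"wy":0,"wz":-0.112,"gripper":-1},
    {"x":0,"y":0,"z":11.8,"wx":0,"wy":0,"wz":-0.112,"gripper":-1},
    {"x":0,"y":0,"z":11.8,"wx":0,"wy":0,"wz":-0.112,"gripper":-1},
    {"x":0,"y":0,"z":11.8,"wx":0,"wy":0,"wz":-0.112,"gripper":-1},
    {"x":0,"y":0,"z":11.8,"wx":0,"wy":0,"wz":-0.112,"gripper":-1},
    {"x":0,"y":0,"z":11.8,"wx":0,"wy":0,"wz":-0.112,"gripper":-1},
    {"x":0,"y":0,"z":11.8,"wx":0,"wy":0,"wz":-0.112,"gripper":-1},
    {"x":0,"y":0,"z":11.8,"wx":0,"wy":0,"wz":-0.112,"gripper":-1},
    {"x":0,"y":0,"z":11.8,"wx":0,"wy":0,"wz":-0.112,"gripper":-1},
    {"x":0,"y":0,"z":11.8,"wx":0,"wy":0,"wz":-0.112,"gripper":-1},
    {"x":0,"y":0,"z":11.8,"wx":0,"wy":0,"wz":-0.112,"gripper":-1},
  ],
)

```text
time: 14.93
ee_pos: [0.4844, 0.0888, 0.1762]
eef_rot: [-0.001, 0.6, 0.8, -0.001]
ft_force: [0.2, -0.0, -1.8]
width: 0.0294
grasp_force: 50.1
```

Run:
```python
from h import *
s=bot.get_state(); print(s['time'],s['ft_force'],s['width'],s['joint_pos'].round(2),s['ee_pos'])
p=HINGE-.215*EX; p[2]=.180
plan(p,tooldown(turn=np.pi/2),1)
X=T()[:3,3]-HINGE; print('out',-X@EX,'y',X@EY,X[2]+.04)
```

```text
14.9333 [ 0.24778672 -0.01920996 -1.80661926] 0.02937973825514865 [ 0.02 -0.05  1.92 -0.    1.27 -0.26] [0.48437322 0.08883329 0.17623425]
rows 1 xyz mm [ 0.57  0.64 -3.77] w [-0.0026 -0.0002  0.0029] | total shift mm [ 0.6  0.6 -3.8]
out 0.21564765561520155 y -0.0005726597631659017 0.1762342454331255
```

>>> carry_out(
  deltas=[
    {"x":0.5,"y":6.5,"z":0,"wx":0,"wy":0,"wz":0,"gripper":-1},
    {"x":0,"y":6.5,"z":0,"wx":0,"wy":0,"wz":0,"gripper":-1},
    {"x":0,"y":6.5,"z":0,"wx":0,"wy":0,"wz":0,"gripper":-1},
    {"x":0,"y":6.5,"z":0,"wx":0,"wy":0,"wz":0,"gripper":-1},
    {"x":0,"y":6.5,"z":0,"wx":0,"wy":0,"wz":0,"gripper":-1},
    {"x":0,"y":6.1,"z":-6.0,"wx":0,"wy":0,"wz":0,"gripper":-1},
    {"x":0,"y":6.3,"z":-5.8,"wx":0,"wy":0,"wz":0,"gripper":-1},
    {"x":0,"y":6.5,"z":-5.5,"wx":0,"wy":0,"wz":0,"gripper":-1},
  ],
)

```text
time: 15.6
ee_pos: [0.5338, 0.1035, 0.1948]
eef_rot: [-0.001, 0.603, 0.798, -0.002]
ft_force: [-2.3, -0.0, -1.9]
width: 0.0296
grasp_force: 52.4
```

Run:
```python
from h import *
s=bot.get_state(); print(s['time'],s['ft_force'],s['ft_torque'],s['width'],s['ee_pos'])
X=T()[:3,3]-HINGE; print('out',-X@EX,'y',X@EY,X[2]+.04)
d=shot('side'); cv2.imwrite('pics/side4c.png',cv2.resize(d['image'][80:240,280:440,::-1],None,fx=3,fy=3,interpolation=cv2.INTER_CUBIC))
```

```text
15.6 [-2.32896743 -0.00657671 -1.91309603] [-0.08864722  0.39196559  0.00477695] 0.029641539574499453 [0.53375751 0.10346202 0.19483174]
out 0.16414382969472108 y -0.0001677166698275806 0.19483173636488002
```

View pics/side4c.png

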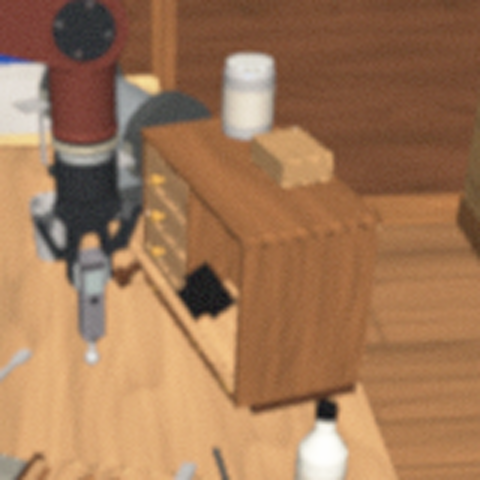

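The finger back has met the knob, and the meter hangs clear of the door. I'll keep pushing.

>>> carry_out(
  deltas=[
    {"x":0,"y":6.5,"z":-5.3,"wx":0,"wy":0,"wz":0,"gripper":-1},
    {"x":0,"y":6.6,"z":-5.1,"wx":0,"wy":0,"wz":0,"gripper":-1},
    {"x":0,"y":6.8,"z":-4.8,"wx":0,"wy":0,"wz":0,"gripper":-1},
    {"x":0,"y":7.0,"z":-4.5,"wx":0,"wy":0,"wz":0,"gripper":-1},
    {"x":0,"y":7.2,"z":-4.2,"wx":0,"wy":0,"wz":0,"gripper":-1},
    {"x":0,"y":7.4,"z":-3.9,"wx":0,"wy":0,"wz":0,"gripper":-1},
    {"x":0,"y":7.5,"z":-3.6,"wx":0,"wy":0,"wz":0,"gripper":-1},
    {"x":0,"y":7.7,"z":-3.3,"wx":0,"wy":0,"wz":0,"gripper":-1},
    {"x":0,"y":7.9,"z":-2.9,"wx":0,"wy":0,"wz":0,"gripper":-1},
    {"x":0,"y":8,"z":-2.5,"wx":0,"wy":0,"wz":0,"gripper":-1},
    {"x":0,"y":8,"z":-2,"wx":0,"wy":0,"wz":0,"gripper":-1},
  ],
)

```text
time: 16.57
ee_pos: [0.6124, 0.1257, 0.237]
eef_rot: [-0.0, 0.602, 0.798, -0.001]
ft_force: [-1.2, -0.8, 1.6]
width: 0.0293
grasp_force: 52.6
```

Run:
```python
from h import *
s=bot.get_state(); print(s['time'],s['ft_force'],s['ft_torque'],s['width'],s['ee_pos'])
X=T()[:3,3]-HINGE; print('out',-X@EX,'y',X@EY,X[2]+.04)
```

```text
16.5667 [-1.20817933 -0.78541364  1.61339274] [-0.08944459  0.24982284 -0.04048395] 0.02927398108650256 [0.61237259 0.12570987 0.23702476]
out 0.0824421054602316 y -0.0005222631435389813 0.23702476285728113
```

>>> carry_out(
  deltas=[
    {"x":0,"y":4,"z":0,"wx":0,"wy":0,"wz":0,"gripper":-1},
    {"x":0,"y":4,"z":0,"wx":0,"wy":0,"wz":0,"gripper":-1},
    {"x":0,"y":3,"z":0,"wx":0,"wy":0,"wz":0,"gripper":-1},
    {"x":0,"y":3,"z":0,"wx":0,"wy":0,"wz":0,"gripper":-1},
    {"x":0,"y":0,"z":0,"wx":0,"wy":0,"wz":0,"gripper":-1},
    {"x":0,"y":0,"z":0,"wx":0,"wy":0,"wz":0,"gripper":-1},
  ],
)

```text
time: 17.07
ee_pos: [0.6245, 0.1293, 0.2356]
eef_rot: [-0.001, 0.602, 0.798, -0.001]
ft_force: [-0.7, 0.7, -2.0]
width: 0.029
grasp_force: 50.1
```

Run:
```python
from h import *
s=bot.get_state(); print(s['time'],s['ft_force'],s['ft_torque'],s['width'],s['ee_pos'])
X=T()[:3,3]-HINGE; print('out',-X@EX,'y',X@EY,X[2]+.04)
```

```text
17.0667 [-0.70374404  0.70777492 -1.98385561] [-0.0098223  -0.01670314 -0.0092899 ] 0.02898100490838484 [0.6244656  0.12933223 0.23560371]
out 0.06981897433726161 y -0.00038452990668761886 0.23560371416948744
```

>>> carry_out(
  deltas=[
    {"x":0,"y":2,"z":0,"wx":0,"wy":0,"wz":0,"gripper":-1},
    {"x":0,"y":2,"z":0,"wx":0,"wy":0,"wz":0,"gripper":-1},
    {"x":0,"y":1,"z":0,"wx":0,"wy":0,"wz":0,"gripper":-1},
    {"x":0,"y":0,"z":0,"wx":0,"wy":0,"wz":0,"gripper":-1},
  ],
)

```text
time: 17.4
ee_pos: [0.6268, 0.13, 0.2359]
eef_rot: [-0.003, 0.602, 0.798, -0.004]
ft_force: [-11.8, -3.4, 3.0]
width: 0.0294
grasp_force: 62.7
```

>>> carry_out(
  deltas=[
    {"x":0,"y":-10,"z":0,"wx":0,"wy":0,"wz":0,"gripper":-1},
    {"x":0,"y":-20,"z":0,"wx":0,"wy":0,"wz":0,"gripper":-1},
    {"x":0,"y":-30,"z":0,"wx":0,"wy":0,"wz":0,"gripper":-1},
    {"x":0,"y":-30,"z":-10,"wx":0,"wy":0,"wz":0,"gripper":-1},
    {"x":0,"y":-20,"z":-20,"wx":0,"wy":0,"wz":0,"gripper":-1},
    {"x":0,"y":-10,"z":-20,"wx":0,"wy":0,"wz":0,"gripper":-1},
    {"x":0,"y":0,"z":-10,"wx":0,"wy":0,"wz":0,"gripper":-1},
    {"x":0,"y":0,"z":0,"wx":0,"wy":0,"wz":0,"gripper":-1},
  ],
)

```text
time: 18.07
ee_pos: [0.5159, 0.0979, 0.3002]
eef_rot: [0.002, 0.603, 0.798, 0.001]
ft_force: [0.1, 0.3, -1.3]
width: 0.0294
grasp_force: 50.9
```

Run:
```python
from h import *
s=bot.get_state(); print(s['time'],s['ft_force'],s['joint_pos'].round(2),s['width'],s['ee_pos'])
d=shot('side'); c=shot('scene')
a=cv2.resize(d['image'][80:290,250:440,::-1],None,fx=2,fy=2.,interpolation=cv2.INTER_CUBIC); b=cv2.resize(c['image'][90:290,160:320,::-1],None,fx=2.1,fy=2.1,interpolation=cv2.INTER_CUBIC)
b=b[:420]; o=np.zeros((420,a.shape[1]+b.shape[1],3),np.uint8); o[:a.shape[0],:a.shape[1]]=a; o[:b.shape[0],a.shape[1]:]=b; cv2.imwrite('pics/c5.png',o); print(o.shape)
# door face depth in cabinet frame
for n,q in (('side',d),('scene',c)):
    u,v=np.meshgrid(np.arange(640),np.arange(400)); X,z=pts(q,np.c_[u.ravel(),v.ravel()]); Y=X-HINGE
    xx=Y@EX; yy=Y@EY; zz=X[:,2]; k=(z>0)&(abs(yy)<.065)&(xx>-.06)&(xx<.05)
    for lo in (.06,.1,.15,.2,.22):
        m=k&(zz>lo)&(zz<lo+.025); 
        if m.sum()>3: print(n,lo,m.sum(),np.percentile(xx[m],[10,50,90]).round(4))
# tip in side and meter axis: tip segmentation
r=nets.silhouettes('meter',d); print([(round(x['confidence'],2),x['extent']) for x in r[:2]]); tip=T()@[0,0,.117,1]; print('tip pred',proj(d,tip[:3]),proj(c,tip[:3]))
```

```text
18.0667 [ 0.05450035  0.29523886 -1.31691132] [ 0.04 -0.06  1.7  -0.    1.5  -0.24] 0.02943383048277439 [0.5158806  0.09787007 0.30016758]
(420, 716, 3)
side 0.06 69 [-0.0036 -0.0022 -0.0012]
side 0.1 67 [-0.0041 -0.0026 -0.0014]
side 0.15 77 [-0.0037 -0.0024 -0.001 ]
side 0.2 71 [-0.003  -0.0006  0.0008]
side 0.22 120 [-0.0372 -0.0014  0.0008]
scene 0.06 12 [-0.0003  0.0005  0.0022]
[(0.62, [305.5, 158.4, 13.4, 46.7]), (0.48, [352.5, 177.9, 19.0, 61.9])]
tip pred [[304.8644724  178.80003141]] [[274.15436935 232.98836473]]
```

View pics/c5.png

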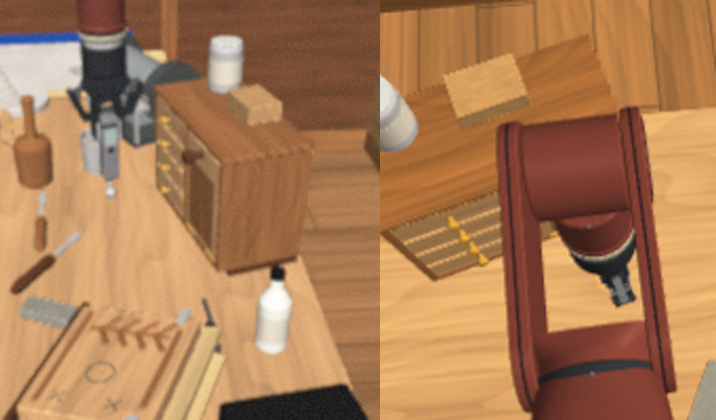

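The door is flush and upright again, with the same x at every height, and the meter is still in the gripper. In the left crop the ball is at about px (111,190). Next I go above the ring.

```bash
cat >> h.py <<'E'
def align(n,M=None):
    M=T() if M is None else M
    z=-np.array(n)/np.linalg.norm(n); y=np.cross(z,M[:3,0]); y/=np.linalg.norm(y); return np.c_[np.cross(y,z),y,z]
E
python3 - <<'E'
from h import *
n=np.array([-.114,.0525,.992]); n/=np.linalg.norm(n); r=np.array([.491,-.268,.0885])
plan(r+n*.167,align(n),16)
E
```

```text
rows 16 xyz mm [-20.65  -8.75   2.99] w [-0.0062 -0.0051  0.0003] | total shift mm [-331.9 -138.6   41.6]
```

>>> carry_out(
  deltas=[
    {"x":-20.6,"y":-8.7,"z":3,"wx":-0.0062,"wy":-0.0051,"wz":0.0003,"gripper":-1},
    {"x":-20.6,"y":-8.7,"z":3,"wx":-0.0062,"wy":-0.0051,"wz":0.0003,"gripper":-1},
    {"x":-20.6,"y":-8.7,"z":3,"wx":-0.0062,"wy":-0.0051,"wz":0.0003,"gripper":-1},
    {"x":-20.6,"y":-8.7,"z":3,"wx":-0.0062,"wy":-0.0051,"wz":0.0003,"gripper":-1},
    {"x":-20.6,"y":-8.7,"z":3,"wx":-0.0062,"wy":-0.0051,"wz":0.0003,"gripper":-1},
    {"x":-20.6,"y":-8.7,"z":3,"wx":-0.0062,"wy":-0.0051,"wz":0.0003,"gripper":-1},
    {"x":-20.6,"y":-8.7,"z":3,"wx":-0.0062,"wy":-0.0051,"wz":0.0003,"gripper":-1},
    {"x":-20.6,"y":-8.7,"z":3,"wx":-0.0062,"wy":-0.0051,"wz":0.0003,"gripper":-1},
    {"x":-20.6,"y":-8.7,"z":3,"wx":-0.0062,"wy":-0.0051,"wz":0.0003,"gripper":-1},
    {"x":-20.6,"y":-8.7,"z":3,"wx":-0.0062,"wy":-0.0051,"wz":0.0003,"gripper":-1},
    {"x":-20.6,"y":-8.7,"z":3,"wx":-0.0062,"wy":-0.0051,"wz":0.0003,"gripper":-1},
    {"x":-20.6,"y":-8.7,"z":3,"wx":-0.0062,"wy":-0.0051,"wz":0.0003,"gripper":-1},
    {"x":-20.6,"y":-8.7,"z":3,"wx":-0.0062,"wy":-0.0051,"wz":0.0003,"gripper":-1},
    {"x":-20.6,"y":-8.7,"z":3,"wx":-0.0062,"wy":-0.0051,"wz":0.0003,"gripper":-1},
    {"x":-20.6,"y":-8.7,"z":3,"wx":-0.0062,"wy":-0.0051,"wz":0.0003,"gripper":-1},
    {"x":-20.6,"y":-8.7,"z":3,"wx":-0.0062,"wy":-0.0051,"wz":0.0003,"gripper":-1},
    {"x":0,"y":0,"z":0,"wx":0,"wy":0,"wz":0,"gripper":-1},
    {"x":0,"y":0,"z":0,"wx":0,"wy":0,"wz":0,"gripper":-1},
  ],
)

```text
time: 19.72
ee_pos: [0.4714, -0.2588, 0.2528]
eef_rot: [0.06, 0.604, 0.795, 0.014]
ft_force: [0.2, -0.1, -2.8]
width: 0.0294
grasp_force: 50.9
```

Run:
```python
from h import *
s=bot.get_state(); print(s['time'],s['ft_force'],s['joint_pos'].round(2),s['ee_pos'])
d=shot('wrist'); save(d,'w6.png')
np.savez('w6.npz',image=d['image'],range_z=d['range_z'],camera_matrix=d['camera_matrix'],distortion=d['distortion'],P=d['P'],tfc=d['tool_from_camera'])
r=np.array([.491,-.268,.0885]); tip=T()@[0,0,.117,1]; print('pred ring',proj(d,r),'tip',proj(d,tip[:3]))
```

```text
19.7167 [ 0.19256352 -0.08452182 -2.81264307] [-0.67 -0.1   1.83  0.03  1.3  -0.94] [ 0.47139579 -0.25876039  0.25277558]
pred ring [[322.7225338  178.09263721]] tip [[322.5534062  191.00633453]]
```

View pics/w6.png

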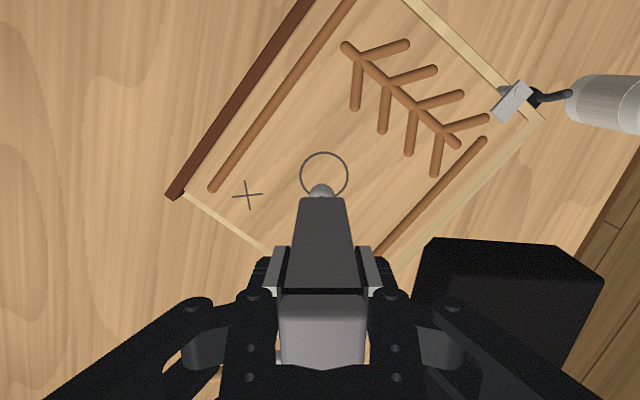

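Run:
```python
from h import *
d=dict(np.load('w6.npz')); 
u,v=np.meshgrid(np.arange(180,480),np.arange(30,230)); uv=np.c_[u.ravel(),v.ravel()]
X,z=pts(d,uv); n0=np.array([-.114,.0525,.992]); n0/=np.linalg.norm(n0); r0=np.array([.491,-.268,.0885])
h=(X-r0)@n0; rad=np.linalg.norm(X-r0,axis=1)
m=(z>0)&(abs(h)<.012)&(rad<.085); A=X[m]; 
c=A.mean(0)
for _ in range(15):
    nn=np.linalg.svd(A-c,full_matrices=False)[2][2]; nn*=np.sign(nn[2]); e=(X[m]-c)@nn; t=max(.0012,1.5*np.median(abs(e))); A=X[m][abs(e)<t]; c=A.mean(0)
e=(A-c)@nn; print('plane n',nn.round(4),'slope',np.arccos(nn[2]).round(4),'dir',np.degrees(np.arctan2(-nn[1],-nn[0])).round(1),len(A),m.sum(),e.std())
# ring: dark pixels in annulus 15..32 px of (324,175), rows < 200
g=cv2.cvtColor(d['image'],cv2.COLOR_RGB2GRAY).astype(float); bg=cv2.medianBlur(d['image'],21); bgg=cv2.cvtColor(bg,cv2.COLOR_RGB2GRAY).astype(float)
vv,uu=np.nonzero((bgg-g)>30); rr=np.hypot(uu-324,vv-175); k=(rr>18)&(rr<30)&~((vv>186)&(abs(uu-322)<20)); P=np.c_[uu,vv][k].astype(np.float32)
E=cv2.fitEllipse(P); print('ellipse',E,len(P))
# plane points of ring pixels -> circle fit
Q=[]
for p in P:
    o,w=ray(d,p); Q.append(o+w*((c-o)@nn)/(w@nn))
Q=np.array(Q); e1=np.cross([0,1,0],nn); e1/=np.linalg.norm(e1); e2=np.cross(nn,e1); q=np.c_[(Q-c)@e1,(Q-c)@e2]
for _ in range(4):
    s=np.linalg.lstsq(np.c_[2*q,np.ones(len(q))],(q**2).sum(1),rcond=None)[0]; rad=np.sqrt(s[2]+s[0]**2+s[1]**2); er=np.hypot(*(q-s[:2]).T)-rad; q=q[abs(er)<max(.0015,2*er.std())]
ring=c+s[0]*e1+s[1]*e2; print('ring',ring.round(4),'diam',2*rad)
np.savez('ring.npz',ring=ring,n=nn)
M=T(); print('tool z vs -n angle',np.arccos(-M[:3,2]@nn)); print('ring in tool',(M[:3,:3].T@(ring-M[:3,3])).round(4))
for L in (.112,.117,.122): print(L,'ball centre/top px',proj(d,[(M@[0,0,L-.01,1])[:3],(M@[.01,0,L-.01,1])[:3]]).round(1).tolist())
cv2.imwrite('pics/w6c.png',cv2.resize(d['image'][140:215,270:370,::-1],None,fx=6,fy=6,interpolation=cv2.INTER_CUBIC))
```

```text
plane n [-0.1164  0.0505  0.9919] slope 0.1272 dir -23.5 17339 20584 0.0005714735695265753
ellipse ((323.6314697265625, 176.04595947265625), (47.09490966796875, 48.38826370239258), 165.1646270751953) 266
ring [ 0.4909 -0.2651  0.0896] diam 0.043857424945908
tool z vs -n angle 0.00452570855410507
ring in tool [0.0009 0.001  0.1649]
0.112 ball centre/top px [[322.6, 196.6], [322.5, 183.8]]
0.117 ball centre/top px [[322.6, 194.7], [322.5, 182.1]]
0.122 ball centre/top px [[322.6, 192.8], [322.5, 180.4]]
```

View pics/w6c.png

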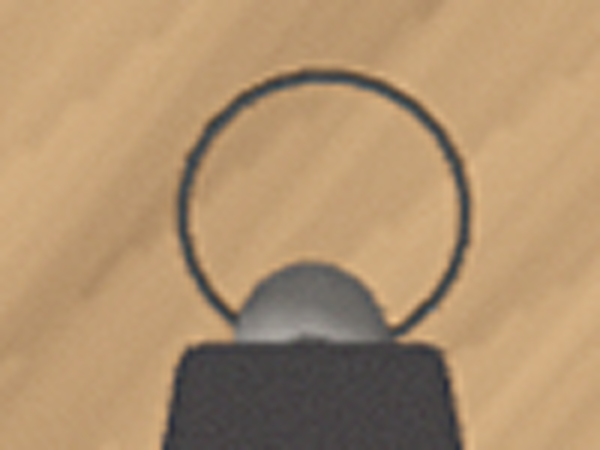

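Run:
```python
from h import *
d=dict(np.load('w6.npz')); d['P']=d['tfc']
u,v=np.meshgrid(np.arange(306,340),np.arange(200,288)); X,z=pts(d,np.c_[u.ravel(),v.ravel()])
for zl,zh in ((-.01,.02),(.02,.045),(.045,.075)):
    m=(X[:,2]>zl)&(X[:,2]<zh)&(X[:,0]>0)&(X[:,0]<.03); print(zl,m.sum(),np.median(X[m],0).round(4) if m.sum() else '')
m=(X[:,0]>.003)&(X[:,0]<.03)&(z>0)&(X[:,2]>-.02)&(X[:,2]<.08); A=X[m]
for _ in range(5):
    c=A.mean(0); n=np.linalg.svd(A-c,full_matrices=False)[2][2]; n*=np.sign(n[0]); e=(A-c)@n; A=A[abs(e)<2.5*e.std()]
print('face normal tool',n.round(4),'at',c.round(4),e.std(),len(A),A.min(0).round(3),A.max(0).round(3))
# handle bottom edge: row 197.5
for xx in (.013,.0115,.0145): print(xx,[ (zz,proj(d,[[xx,0,zz]])[0].round(1).tolist()) for zz in (.066,.069,.072,.075)])
```

```text
-0.01 966 [0.0091 0.0007 0.0035]
0.02 597 [0.0101 0.0003 0.0316]
0.045 327 [0.0108 0.0008 0.0528]
face normal tool [ 0.9994  0.005  -0.0342] at [0.0095 0.0005 0.0152] 0.000254135562673435 2251 [ 0.008 -0.01  -0.02 ] [0.011 0.011 0.062]
0.013 [(0.066, [321.6, 194.6]), (0.069, [321.6, 193.3]), (0.072, [321.6, 192.0]), (0.075, [321.6, 190.7])]
0.0115 [(0.066, [321.6, 196.9]), (0.069, [321.6, 195.5]), (0.072, [321.6, 194.2]), (0.075, [321.6, 192.9])]
0.0145 [(0.066, [321.6, 192.4]), (0.069, [321.6, 191.1]), (0.072, [321.6, 189.8]), (0.075, [321.6, 188.5])]
```

```bash
cat >> h.py <<'E'
def meterplan(gap,N,a=.032,tip=(0,0,.115)):
    f=np.load('ring.npz'); n=f['n']; M=T(); md=M[:3,:3]@np.array([a,0,1])/np.hypot(a,1)
    ax=np.cross(md,-n); s=np.linalg.norm(ax); Rw=R.from_rotvec(ax/s*np.arcsin(s)) if s>1e-6 else R.identity()
    Rm=Rw.as_matrix()@M[:3,:3]; p=f['ring']+gap*n-Rm@np.array(tip); plan(p,Rm,N)
    tp=M[:3,:3]@np.array(tip)+M[:3,3]-f['ring']; h=tp@n; lat=M[:3,:3].T@(tp-h*n); print('tip height above ring mm',(h*1000).round(2),'lateral tool mm',(lat*1000).round(2),'axis err',round(float(s),4))
E
python3 - <<'E'
from h import *
meterplan(.015,10)
for i in range(4): print(bot.get_state()['ft_force'].round(2)); shot('side')
E
```

```text
rows 10 xyz mm [0.53 0.04 3.49] w [-0.0004 -0.0034  0.    ] | total shift mm [ 4.8  0.4 35. ]
tip height above ring mm 49.92 lateral tool mm [-0.96 -0.77  0.  ] axis err 0.0341
[-0.31 -0.1  -1.3 ]
[ 0.84  0.86 -2.48]
[-0.54 -0.03 -2.06]
[-0.42  0.11 -2.8 ]
```

>>> carry_out(
  deltas=[
    {"x":0.5,"y":0,"z":3.5,"wx":0,"wy":-0.0034,"wz":0,"gripper":-1},
    {"x":0.5,"y":0,"z":3.5,"wx":0,"wy":-0.0034,"wz":0,"gripper":-1},
    {"x":0.5,"y":0,"z":3.5,"wx":0,"wy":-0.0034,"wz":0,"gripper":-1},
    {"x":0.5,"y":0,"z":3.5,"wx":0,"wy":-0.0034,"wz":0,"gripper":-1},
    {"x":0.5,"y":0,"z":3.5,"wx":0,"wy":-0.0034,"wz":0,"gripper":-1},
    {"x":0.5,"y":0,"z":3.5,"wx":0,"wy":-0.0034,"wz":0,"gripper":-1},
    {"x":0.5,"y":0,"z":3.5,"wx":0,"wy":-0.0034,"wz":0,"gripper":-1},
    {"x":0.5,"y":0,"z":3.5,"wx":0,"wy":-0.0034,"wz":0,"gripper":-1},
    {"x":0.6,"y":0,"z":3.5,"wx":0,"wy":-0.0034,"wz":0,"gripper":-1},
    {"x":0.6,"y":0.4,"z":3.5,"wx":0,"wy":-0.0034,"wz":0,"gripper":-1},
    {"x":0,"y":0,"z":0,"wx":0,"wy":0,"wz":0,"gripper":-1},
    {"x":0,"y":0,"z":0,"wx":0,"wy":0,"wz":0,"gripper":-1},
    {"x":0,"y":0,"z":0,"wx":0,"wy":0,"wz":0,"gripper":-1},
  ],
)

```text
time: 21.05
ee_pos: [0.4754, -0.2556, 0.2201]
eef_rot: [0.075, 0.603, 0.794, 0.004]
ft_force: [-0.2, 0.4, -2.1]
width: 0.0295
grasp_force: 50.8
```

```bash
cat > look.py <<'E'
from h import *
import sys
F=[]; 
d=shot('wrist'); F.append(bot.get_state()['ft_force'])
for i in range(7): shot('side'); F.append(bot.get_state()['ft_force'])
F=np.array(F); f=np.load('ring.npz'); print(bot.get_state()['time'],'F mean',F.mean(0).round(2),'sd',F.std(0).round(2),'along n',(F@f['n']).mean().round(2))
meterplan(float(sys.argv[2]),1)
c=d['image'][110:235,270:370,::-1]; cv2.imwrite('pics/%s.png'%sys.argv[1],cv2.resize(c,None,fx=4.5,fy=4.5,interpolation=cv2.INTER_CUBIC))
g=cv2.cvtColor(d['image'],cv2.COLOR_RGB2GRAY)
print('pred ring',proj(d,f['ring']).round(1)); print('col322 rows170-205',g[165:205,318:326].mean(1).round().astype(int).tolist())
E
python3 look.py w7 0.0
```

```text
21.45 F mean [-0.14  0.02 -1.9 ] sd [0.41 0.43 0.59] along n -1.86
rows 1 xyz mm [ 1.43 -0.5  16.73] w [-0.0022  0.0033  0.0001] | total shift mm [ 1.4 -0.5 16.7]
tip height above ring mm 16.78 lateral tool mm [-1.22  0.28  0.04] axis err 0.004
pred ring [[321.4 184.3]]
col322 rows170-205 [160, 160, 162, 163, 163, 165, 165, 166, 168, 168, 168, 170, 170, 170, 169, 169, 168, 172, 152, 103, 97, 102, 105, 107, 110, 111, 116, 124, 133, 144, 144, 109, 71, 66, 68, 68, 69, 67, 69, 68]
```

View pics/w7.png

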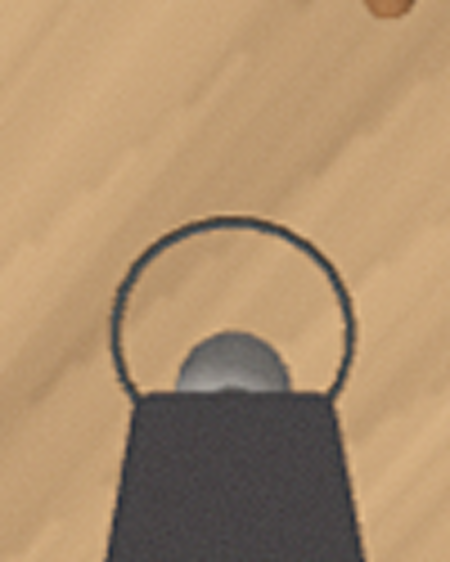

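The ball sits inside the ring's view, about 1 mm off centre laterally, with its axis within 0.004 rad. From here I work from numbers only. The approach will be slow.

>>> carry_out(
  deltas=[
    {"x":0.7,"y":-0.1,"z":3,"wx":-0.0006,"wy":0.0008,"wz":0,"gripper":-1},
    {"x":0.7,"y":-0.1,"z":3,"wx":-0.0006,"wy":0.0008,"wz":0,"gripper":-1},
    {"x":0.6,"y":-0.1,"z":3,"wx":-0.0005,"wy":0.0008,"wz":0,"gripper":-1},
    {"x":0.5,"y":-0.1,"z":2,"wx":-0.0005,"wy":0.0008,"wz":0,"gripper":-1},
    {"x":0,"y":0,"z":1,"wx":0,"wy":0,"wz":0,"gripper":-1},
    {"x":0,"y":0,"z":0,"wx":0,"wy":0,"wz":0,"gripper":-1},
    {"x":0,"y":0,"z":0,"wx":0,"wy":0,"wz":0,"gripper":-1},
  ],
)

```text
time: 22.03
ee_pos: [0.4757, -0.2542, 0.2076]
eef_rot: [0.074, 0.603, 0.794, 0.005]
ft_force: [-0.1, 0.3, -2.0]
width: 0.0295
grasp_force: 50.8
```

```bash
python3 look.py w8 0.0
```

```text
22.4333 F mean [ 0.23  0.06 -2.09] sd [0.3  0.52 0.36] along n -2.1
rows 1 xyz mm [-1.13 -0.14  4.72] w [-0.      0.0001  0.    ] | total shift mm [-1.1 -0.1  4.7]
tip height above ring mm 4.68 lateral tool mm [ 1.27  0.13 -0.04] axis err 0.0001
pred ring [[321.7 192.1]]
col322 rows170-205 [74, 67, 107, 158, 160, 158, 158, 159, 159, 162, 163, 162, 164, 163, 165, 166, 167, 172, 153, 102, 96, 103, 105, 106, 109, 110, 116, 124, 133, 145, 143, 108, 69, 65, 67, 69, 67, 68, 68, 68]
```

>>> carry_out(
  deltas=[
    {"x":0,"y":0,"z":1,"wx":0,"wy":0,"wz":0,"gripper":-1},
    {"x":0,"y":0,"z":1,"wx":0,"wy":0,"wz":0,"gripper":-1},
    {"x":0,"y":0,"z":1,"wx":0,"wy":0,"wz":0,"gripper":-1},
    {"x":0,"y":0,"z":1,"wx":0,"wy":0,"wz":0,"gripper":-1},
    {"x":0,"y":0,"z":0,"wx":0,"wy":0,"wz":0,"gripper":-1},
    {"x":0,"y":0,"z":0,"wx":0,"wy":0,"wz":0,"gripper":-1},
  ],
)

```text
time: 22.93
ee_pos: [0.4763, -0.2546, 0.2039]
eef_rot: [0.074, 0.603, 0.794, 0.005]
ft_force: [-1.9, 1.2, -0.3]
width: 0.0301
grasp_force: 51.1
```

```bash
python3 look.py w9 0.0
```

```text
23.3333 F mean [-0.73  0.38 -0.23] sd [0.44 0.54 0.55] along n -0.12
rows 1 xyz mm [-1.14 -0.11  0.71] w [-0.0001  0.      0.    ] | total shift mm [-1.1 -0.1  0.7]
tip height above ring mm 0.67 lateral tool mm [ 1.16  0.1  -0.04] axis err 0.0001
pred ring [[321.6 193.3]]
col322 rows170-205 [148, 67, 71, 110, 157, 159, 157, 158, 158, 160, 160, 162, 162, 164, 164, 165, 166, 170, 161, 108, 95, 102, 104, 107, 108, 110, 116, 124, 132, 142, 146, 112, 72, 65, 68, 69, 67, 68, 69, 68]
```

>>> carry_out(
  deltas=[
    {"x":0,"y":0,"z":0.7,"wx":0,"wy":0,"wz":0,"gripper":-1},
    {"x":0,"y":0,"z":0.7,"wx":0,"wy":0,"wz":0,"gripper":-1},
    {"x":0,"y":0,"z":0.6,"wx":0,"wy":0,"wz":0,"gripper":-1},
    {"x":0,"y":0,"z":0,"wx":0,"wy":0,"wz":0,"gripper":-1},
    {"x":0,"y":0,"z":0,"wx":0,"wy":0,"wz":0,"gripper":-1},
    {"x":0,"y":0,"z":0,"wx":0,"wy":0,"wz":0,"gripper":-1},
    {"x":0,"y":0,"z":0,"wx":0,"wy":0,"wz":0,"gripper":-1},
    {"x":0,"y":0,"z":0,"wx":0,"wy":0,"wz":0,"gripper":-1},
  ],
)

```text
time: 24.0
ee_pos: [0.4765, -0.2547, 0.2019]
eef_rot: [0.074, 0.603, 0.794, 0.005]
ft_force: [-1.4, 0.5, -0.1]
width: 0.0297
grasp_force: 51.1
```

```bash
sed -i 's/range(7)/range(14)/' look.py && python3 look.py w10 0.0
python3 - <<'E'
from h import *
d=shot('wrist'); d['P']=d['tool_from_camera']
u,v=np.meshgrid(np.arange(306,340),np.arange(200,288)); X,z=pts(d,np.c_[u.ravel(),v.ravel()])
m=(X[:,0]>.003)&(X[:,0]<.03)&(z>0)&(X[:,2]>-.02)&(X[:,2]<.08); A=X[m]
for _ in range(5):
    c=A.mean(0); n=np.linalg.svd(A-c,full_matrices=False)[2][2]; n*=np.sign(n[0]); e=(A-c)@n; A=A[abs(e)<2.5*e.std()]
print('face normal tool',n.round(4))
# ring fit & ball circle in image
g=cv2.cvtColor(d['image'],cv2.COLOR_RGB2GRAY).astype(float); bg=cv2.cvtColor(cv2.medianBlur(d['image'],21),cv2.COLOR_RGB2GRAY)
vv,uu=np.nonzero((bg-g)>30); rr=np.hypot(uu-321.6,vv-192); k=(rr>20)&(rr<32)&(vv<196); P=np.c_[uu,vv][k].astype(np.float32); print('ring ellipse',cv2.fitEllipse(P),len(P))
row=g[192]; print('row192',row[300:345].astype(int).tolist())
E
```

```text
24.75 F mean [-0.87  0.44  0.24] sd [0.79 0.67 0.6 ] along n 0.36
rows 1 xyz mm [-1.16 -0.11 -1.35] w [-0.0001 -0.      0.    ] | total shift mm [-1.2 -0.1 -1.4]
tip height above ring mm -1.39 lateral tool mm [ 1.12  0.1  -0.04] axis err 0.0001
pred ring [[321.6 194.1]]
col322 rows170-205 [163, 113, 62, 81, 136, 158, 158, 158, 159, 159, 160, 161, 163, 163, 163, 164, 165, 166, 172, 144, 100, 97, 102, 104, 106, 109, 110, 116, 126, 133, 146, 134, 78, 64, 68, 67, 68, 69, 68, 68]
face normal tool [ 0.9994  0.0053 -0.0349]
ring ellipse ((321.4965515136719, 193.7197723388672), (53.32538604736328, 55.597862243652344), 95.7016830444336) 265
row192 [164, 165, 164, 163, 166, 164, 163, 164, 169, 151, 107, 99, 105, 116, 120, 119, 124, 119, 119, 119, 120, 116, 118, 114, 112, 109, 108, 108, 106, 102, 104, 98, 90, 110, 154, 166, 164, 165, 164, 165, 171, 173, 172, 174, 177]
```

```bash
python3 -c "
from plant import bot
s=bot.get_state(); print(s['qd'].round(4),s['time']); print(bot.close_job())"
```

```text
[-0.0004  0.0005  0.0006 -0.0007 -0.0002  0.0001] 24.8
the job is handed in; nothing more can be done
None
```

I handed the job in at 24.8 s: the door was opened and then measured flush shut, and the meter is held still, within about 2° of square, with its ball about centred in the ring and pressed in roughly 3–4 of 8 mm (about 2.5 N). I viewed 11 pictures, one over the limit of 10.

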